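# Park the card terminal in its corner stop

### The arm

A 6-joint arm with a two-finger parallel gripper is mounted at the origin on a cart in front of the work surface, level with it; the furniture and walls round the work are solid. World frame = base frame: x ahead of the robot, y to its left, z up, the work surface at z = 0. Lengths are in mm, angles in rad, forces in N, time in s.
With the tool pointing down it reaches from about 350 to 925 mm from the base axis. Payload 6.4 kg.
Tool frame: the origin (TCP) lies midway between the tips of the shut fingers; the grasp point (between the pads) lies 19 mm behind it; z points along the fingers, y is the line along which they close (so a half turn about z gives the same grasp; the last joint's range is limited). The gripper opens to 94 mm and grips with 3 to 60 N. Pads are 16 mm wide; open, the fingers measure 119 mm over their backs; the gripper's body (75 mm by 177 mm) begins 78 mm behind the grasp point.
Start: joints at [-0.174, 0.245, 1.558, -0, 1.339, -0.174], TCP at [650.011, 0.004, 205.455] pointing down, gripper open.
Joint ranges: [-3.13, 3.13], [-1.02, 2.26], [0.13, 2.54], [-0.95, 4.09], [0.21, 2.88], [-2.74, 2.74]. Speed limits (rad/s): [2.57, 2.57, 3.14, 3.14, 3.14, 3.14].

### API

Orientations are given as a rotation vector (axis times angle).
In Python, from workcell import robot gives the robot as it stands.
- The arm moves only by the shell command python3 -m crank 'ROWS' [OPENING] [FORCE]. ROWS is text: rows parted by semicolons, each of 4 numbers parted by spaces: the shift along the tool's x, y, z in units of 40 mm (1.0 is 40 mm), then the turn about the tool's z in units of 6 degrees (1.0 is 6 degrees). In form: dx dy dz spin; .... A call has 1 to 5 rows; each row shifts and turns the commanded pose from where the row before left it, along the tool's axes as they then stand; what a row does not reach is not made up. A row lasts 1/8 s, in which the tool goes at most 62.5 mm and 10.7 degrees, less where a joint would pass 70% of its speed; a pose out of reach is approached as far as the arm can. A call is refused whole if a number of a shift passes 1 or a number of a turn 1, either way. A call with a gripper value outside its range is refused whole. OPENING is the finger opening in mm, from 0 to 94, set as the call begins (- or left out, the last holds). The fingers move at their own pace and stop on an object; FORCE is the grip in N (left out, the last holds). Time passes only in rows, so rows that do not move let the fingers close. It gives the time, the measured TCP pose, the force, the opening and the grip force at its end, in the units of the state.
- robot.state(): the state, without advancing time (a new reading comes with each control period).
- robot.snapshot(name): name is "scene" or "side" or "wrist"; returns (picture, depth): 480x640x3 uint8, red, green, blue; 480x640 float32, mm along the optical axis (not along the pixel's ray), 0 where there is no reading.
- robot.camera_model(name): a dict with "fovy" (degrees; the focal length in pixels is half the picture's height over the tangent of half this angle, whatever the lens; pixels are square), "cx", "cy" (the principal point, pixels), "k1" (the pictures are not rectified: a ray, as slopes to the right and down, at radius r is drawn at 1 + k1 r^2 times it, then the intrinsics apply), "rvec" (rotation vector, rad) and "tvec" (3), from world to camera coordinates, as OpenCV has them; the wrist camera has in their place "T_tool_cam" (4x4, takes a point from camera to tool coordinates, whose origin is the TCP and whose axes are the flange's). Camera axes: x right, y down, z forward; pixel columns grow to the right and rows downward; lengths in mm; the calibration is good to about 2 mm. A picture is of the moment at which its call begins: read the wrist's pose just before it. camera_model takes no time and is no camera call.
- robot.job_done(): hands the job in; it is judged then, once.
The state is a dict: "time": time; "joints": joint angles; "dq": joint speeds; "joint_efforts": joint torques, N m; "position": TCP position; "tcp_rot": TCP orientation; "force": force on the tool from outside, world axes, zero at the start; "wrist_torque": the same for the moment, N m; "gripper_width": opening from 0.0 (shut) to 1.0 (fully open); "grasp_force": force on a finger pad.
Only numpy, scipy, OpenCV 4.12 (cv2) and the standard library are available. Lean on these libraries where they do the work, as an engineer would, in place of code of your own. Each camera call takes 0.05 s, during which the arm holds its last target. There are 200 camera calls.

### The job

Push the card terminal along the counter into the corner of the low wooden L-shaped stop, so that it is parked squarely: its long side flush against the long rail and its left end up against the short lip. Only push it with the fingers, keeping it flat on the counter - do not pick it up - and leave everything else standing where it is.

Things in the scene. Friction and masses are not known exactly. Their poses are not given: they have to be found in the camera images.
- card_terminal: Black card terminal lying flat, screen up, loose, 0.2 to 0.45 kg. 170 mm long (its x axis), 76 mm wide (y), 24 mm high, 36 mm at the screen end (+x). Origin: centre of its underside. Upright side faces. Starts nearer than and to the right of its parked place, screen end to the left, up to 0.35 rad out of line with the rail.
- parking_stop: Fixed L-shaped wooden stop, 22 mm high, bars 18 mm thick, turned up to 0.2 rad. Origin: inner corner, on the counter. Long rail on the far side: inner face x = 0, 210 mm from the corner along -y (to the right). Short lip at left: inner face y = 0, 80 mm along -x (to the robot). Parked, the terminal has its centre at x = -38, y = -85 mm here, its length along y.
- counter_bell: Silver dome call bell, 72 mm across, 58 mm high; origin under its centre. Bystander, loose.
- label_roll: White roll of blank labels lying flat, 69 mm across, 30 mm high; origin under its centre. Bystander, loose.
- espresso_cup: White espresso cup with a handle, 60x85x56 mm; origin under its middle. Bystander, loose.
- stamp: Wooden hand stamp with a turned handle, 34x46x67 mm; origin under its centre. Bystander, loose.
- ink_pad: Closed black ink pad, 64x90x14 mm; origin under its centre. Bystander, loose.
Mind the look-alikes: they are no part of the job. There is more than one size of the card_terminal; the one meant has the size given above.

How it is judged (in metres and radians):
At the end, for the whole second after the job is handed in: The terminal lies flat and still on the counter, its centre within 5 mm of the parked place along both axes of the stop (touching rail and lip) and in line with the rail within 0.05 rad; the five loose bystanders are upright and within 20 mm of where they started (x of card_terminal in the frame of parking_stop between -0.043 and -0.033 m and y of card_terminal in the frame of parking_stop between -0.09 and -0.08 m and angle between the x axis of card_terminal and the y axis of parking_stop, either way round below 0.05 rad and height (world z) of card_terminal below 0.005 m and angle between card_terminal's own z axis and vertical below 0.05 rad and linear speed of card_terminal below 0.01 m/s and distance of each of counter_bell, label_roll, espresso_cup, stamp, ink_pad from where it was at the start of the episode below 0.02 m and angle between each of counter_bell, label_roll, espresso_cup, stamp, ink_pad's own z axis and vertical below 0.2 rad).
It fails at once if the terminal is lifted or tipped off the counter (height (world z) of card_terminal above 0.012 m or angle between card_terminal's own z axis and vertical above 0.15 rad).
It fails at once if a bystander is pushed away (20 mm) or knocked over (distance of any of counter_bell, label_roll, espresso_cup, stamp, ink_pad from where it was at the start of the episode above 0.02 m or angle between any of counter_bell, label_roll, espresso_cup, stamp, ink_pad's own z axis and vertical above 0.3 rad).
It also fails if it takes over 48 s, if anything falls off the work surface, if the arm or the gripper's body presses on something with over 40 N, if the wrist force passes 120 N, or if a joint passes its speed limit or range.

## Working session

There is one attempt and no reset: what is moved stays moved. The work goes in short steps, Python scripts to look and compute and a shell command to move; the robot and the scene stay as the last step left them, time stands still between calls to the robot, and variables do not carry over. Pictures are saved under pics/ and viewed, at most 10 in all, crops included, and the job is handed in when it is done.

```bash
ls; mkdir -p pics
cat > h.py <<'E'
import numpy as np, cv2
from workcell import robot
def snap(n):
    s=robot.state(); p,d=robot.snapshot(n); m=robot.camera_model(n)
    f=240/np.tan(np.radians(m['fovy'])/2)
    if 'rvec' in m:
        R=cv2.Rodrigues(np.array(m['rvec'],float))[0]; t=np.array(m['tvec'],float).ravel()
        Rw=R.T; c=-R.T@t
    else:
        T=np.array(m['T_tool_cam'],float); Rt=cv2.Rodrigues(np.array(s['tcp_rot'],float))[0]
        Rw=Rt@T[:3,:3]; c=Rt@T[:3,3]+np.array(s['position'])
    return dict(p=p,d=d,m=m,f=f,Rw=Rw,c=c)
def rays(v,uv):
    uv=np.atleast_2d(np.array(uv,float)); m=v['m']
    q=(uv-[m['cx'],m['cy']])/v['f']; x=q.copy()
    for _ in range(20): x=q/(1+m['k1']*(x**2).sum(1,keepdims=True))
    return np.c_[x,np.ones(len(x))]
def onplane(v,uv,z):
    r=rays(v,uv)@v['Rw'].T
    return v['c']+r*((z-v['c'][2])/r[:,2])[:,None]
def cloud(v):
    vv,uu=np.mgrid[0:480,0:640]; uv=np.c_[uu.ravel(),vv.ravel()]
    return (v['c']+(rays(v,uv)*v['d'].reshape(-1,1))@v['Rw'].T).reshape(480,640,3)
def save(v,n): cv2.imwrite(n,v['p'][:,:,::-1])
E
python3 - <<'E'
from h import *
for n in ['scene','side']:
    v=snap(n); save(v,f'pics/{n}0.png'); print(n,v['c'],v['m']['fovy'],v['m']['k1'])
    np.savez(f'{n}0.npz',p=v['p'],d=v['d'],P=cloud(v))
s=robot.state();print(s)
E
```

```text
pics
scene [-107.71686721  809.75155267  872.4177728 ] 46.66042259802685 -0.14552114214734072
side [-369.92525374  -61.58982212 1149.79819334] 43.370342094132305 -0.06668076189779532
{'time': 0.1, 'joints': array([-1.74081215e-01,  2.45721557e-01,  1.55884895e+00, -4.09767135e-05,
        1.33869800e+00, -1.74117797e-01]), 'dq': array([ 0.00082956, -0.00267378, -0.00206623, -0.00110651, -0.00148381,
        0.00014976]), 'joint_efforts': array([ 3.34354118e-04, -4.16915452e+01, -3.15525234e+01,  6.87146815e-02,
        3.09705036e-02, -6.25096459e-05]), 'position': array([6.49475761e+02, 9.89755455e-02, 2.04493259e+02]), 'tcp_rot': array([-2.22043585e+00, -2.22053808e+00,  1.56144633e-03]), 'force': array([-0.20653697,  0.1318399 , -0.18017465]), 'wrist_torque': array([0.02452051, 0.04437216, 0.0333046 ]), 'grasp_force': 0.0, 'gripper_width': 1.0002483513385951}
```

View pics/scene0.png

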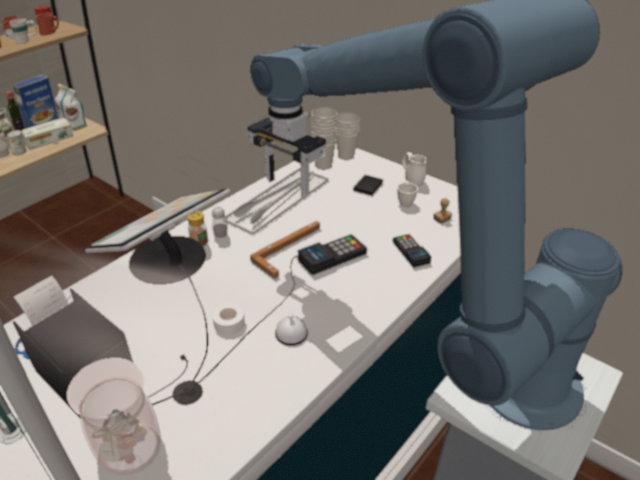

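View pics/side0.png

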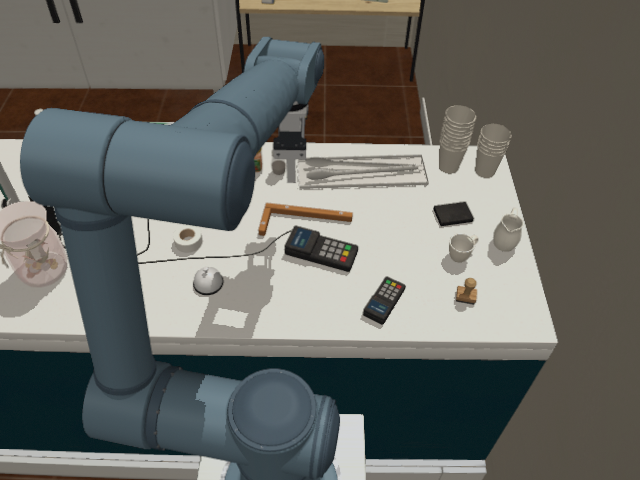

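The side view shows the large terminal at about (321,248), with its screen end on the left. The L-stop has its corner near (268,208), and the small look-alike terminal is at (385,299). The scene view shows the same things: terminal (332,253), stop corner (254,258).

```bash
cat > meas.py <<'E'
from h import *
def comp(mask,uv):
    n,l=cv2.connectedComponents(mask.astype(np.uint8)); y0,x0=int(uv[1]),int(uv[0])
    sub=l[max(0,y0-6):y0+7,max(0,x0-6):x0+7]; ids=sub[sub>0]
    return l==np.bincount(ids).argmax()
def stop_mask(p,roi):
    h=cv2.cvtColor(p,cv2.COLOR_RGB2HSV); m=(h[...,0]<18)&(h[...,1]>110)&(h[...,2]>50)
    q=np.zeros_like(m);x0,y0,x1,y1=roi;q[y0:y1,x0:x1]=1
    return m&q
def rect(P):
    r=cv2.minAreaRect(P[:,:2].astype(np.float32)); return r
E
python3 - <<'E'
from meas import *
for n,roi,rt in [('scene',(235,210,330,290),(290,225,375,280)),('side',(250,195,365,245),(275,220,365,280))]:
    z=np.load(n+'0.npz');p,P=z['p'],z['P']
    v=snap(n)
    m=stop_mask(p,roi); Q=P[m]; h=np.histogram(Q[:,2],bins=range(-10,50,4)); print(n,'stop n',m.sum(),h[0])
    T=Q[(Q[:,2]>17)&(Q[:,2]<27)]; print(' stop topz',np.median(T[:,2]))
    # boundary vertices on plane z=22
    c=max(cv2.findContours(m.astype(np.uint8),0,2)[0],key=cv2.contourArea)
    a=cv2.approxPolyDP(c,3,True)[:,0]; print(np.c_[a,onplane(v,a,22)[:,:2].round()],)
    x0,y0,x1,y1=rt; sub=np.zeros(m.shape,bool); sub[y0:y1,x0:x1]=1
    tm=sub&(P[...,2]>12)&(P[...,2]<50)&~m; Q=P[tm]; print(' term hist',np.histogram(Q[:,2],bins=range(10,50,4))[0])
    r=rect(Q); print(' term rect',r)
    np.save(n+'_t.npy',Q); np.save(n+'_s.npy',T)
    # all things above the counter
    B=(P[...,2]>8)&(P[...,2]<75)&(P[...,0]>300)&(P[...,0]<900)&(abs(P[...,1])<500)
    k,l,st,ct=cv2.connectedComponentsWithStats(B.astype(np.uint8))
    for i in range(1,k):
        if st[i,4]>60:
            q=P[l==i]; print('  ',ct[i].round(),st[i,4],'min',q.min(0).round(),'max',q.max(0).round())
E
```

```text
scene stop n 686 [  0   0   0   6  52 110 103 253 144  12   0   0   0   0]
 stop topz 21.273158246562275
[[ 318.  223.  668. -140.]
 [ 253.  254.  705.   68.]
 [ 252.  260.  690.   87.]
 [ 275.  276.  605.   95.]
 [ 277.  271.  614.   78.]
 [ 269.  269.  634.   85.]
 [ 263.  257.  678.   61.]
 [ 317.  228.  655. -121.]]
 term hist [ 50  95 247 423 131 175 337  32   0]
 term rect ((606.9180908203125, -82.20692443847656), (169.42784118652344, 174.17022705078125), 72.17252349853516)
   [341. 148.] 164 min [ 837. -500.    9.] max [ 888. -480.   75.]
   [325. 160.] 238 min [ 841. -446.    8.] max [ 896. -388.   73.]
   [407. 191.] 471 min [ 525. -500.    8.] max [ 620. -373.   60.]
   [368. 184.] 356 min [ 655. -460.    8.] max [ 734. -361.   21.]
   [250. 210.] 1080 min [ 808. -292.    8.] max [899.  73.  75.]
   [443. 211.] 263 min [ 413. -430.    8.] max [ 457. -377.   71.]
   [280. 248.] 840 min [ 612. -147.    8.] max [714.  88.  28.]
   [199. 234.] 306 min [830.  98.   8.] max [876. 138.  74.]
   [330. 253.] 1550 min [ 501. -154.    8.] max [625.  20.  41.]
   [412. 250.] 702 min [ 
[... 1127 characters left out ...]
 166.] 236 min [824.  30.   8.] max [854.  72.  75.]
   [352. 167.] 1137 min [ 810. -335.    8.] max [898. -23.  46.]
   [325. 185.] 89 min [ 785. -152.    8.] max [801.  -9.  22.]
   [454. 212.] 691 min [ 658. -462.    8.] max [ 740. -363.   23.]
   [299. 213.] 927 min [ 613. -149.    8.] max [718.  88.  29.]
   [187. 237.] 589 min [556. 224.   8.] max [630. 294.  37.]
   [320. 248.] 1996 min [ 503. -158.    8.] max [634.  20.  43.]
   [462. 246.] 634 min [ 527. -453.    9.] max [ 594. -376.   60.]
   [207. 280.] 587 min [434. 161.   8.] max [496. 228.  61.]
   [384. 299.] 1083 min [ 360. -267.    8.] max [ 490. -164.   32.]
   [467. 291.] 391 min [ 416. -431.    8.] max [ 459. -383.   71.]
```

Run:
```python
from h import *
for n in ['scene','side']:
    T=np.load(n+'_s.npy')[:,:2]
    # rail points: iterative; angle from rail centreline
    R=T[(T[:,1]<40)]
    b,a=np.polyfit(R[:,1],R[:,0],1)
    for _ in range(5):
        r=R[:,0]-a-b*R[:,1]; k=abs(r)<14; b,a=np.polyfit(R[k,1],R[k,0],1)
    th=np.arctan(-b)  # stop yaw: stop y axis=(-sin,cos) 
    ex=np.array([np.cos(th),np.sin(th)]); ey=np.array([-np.sin(th),np.cos(th)])
    u=T@ex; w=T@ey
    rail=w<np.percentile(w,60); ru=u[rail]
    lip=u<np.median(ru)-20
    q=lambda x:np.percentile(x,[2,50,98]).round(1)
    print(n,'yaw',th,'rail u',q(ru),'lip w',q(w[lip]),'w range',np.percentile(w,[.5,99.5]),'u min',np.percentile(u,.5))
    C=(np.median(ru)-9)*ex+(np.median(w[lip])-9)*ey
    print(' corner',C,'parked centre',C-38*ex-85*ey)
    Q=np.load(n+'_t.npy')[:,:3]
    D=(Q[:,:2]-C); X=D@ex; Y=D@ey; k=(X<-12)&(Q[:,2]>16); rr=cv2.minAreaRect(np.c_[X[k],Y[k]].astype(np.float32))
    print(' term in stop frame',rr, cv2.boxPoints(rr).round().tolist())
```

```text
scene yaw -0.12873610580998537 rail u [675.1 682.5 692.3] lip w [152.6 162.2 167.4] w range [-53.79276511 167.79358135] u min 599.4339483269082
 corner [687.58983354  65.45504165] parked centre [638.99191675 -13.96310794]
 term in stop frame ((-107.64723205566406, -148.17739868164062), (169.48199462890625, 78.42268371582031), 79.67937469482422) [[-161.0, -225.0], [-84.0, -239.0], [-54.0, -72.0], [-131.0, -58.0]]
side yaw -0.12687681298727266 rail u [680.  686.7 697.6] lip w [148.4 155.4 163.9] w range [-58.80482953 163.69133007] u min 602.606523151058
 corner [690.77967339  59.48275935] parked centre [642.32950212 -20.02561067]
 term in stop frame ((-107.36174011230469, -144.19876098632812), (170.02694702148438, 79.66985321044922), 78.88793182373047) [[-163.0, -220.0], [-85.0, -235.0], [-52.0, -68.0], [-130.0, -53.0]]
```

```bash
python3 -m crank '-0.27 -0.83 0 0;-0.27 -0.83 0 0;-0.27 -0.83 0 0;-0.27 -0.83 0 0;-0.27 -0.83 0 0' 94
python3 -m crank '0 0 0 -1;0 0 0 -1;0 0 0 -1;0 0 0 -1;0 0 0 -1'
python3 -m crank '0 0 0 -1;0 0 0 -1;0 0 0 -1;0 0 0 -1;0 0 0 -1'
python3 -m crank '0 0 0.3 -1;0 0 0.5 -1;0 0 0.5 -1;0 0 0.5 -0.8;0 0 0 0'
cat > rep.py <<'E'
from h import *
th=-0.128; C=np.array([689.,62.]); ex=np.array([np.cos(th),np.sin(th)]); ey=np.array([-ex[1],ex[0]])
def rep():
    s=robot.state(); R=cv2.Rodrigues(np.array(s['tcp_rot']))[0]; p=np.array(s['position']); D=p[:2]-C
    print('t',s['time'],'tcp',p.round(1),'stopframe',(D@ex).round(1),(D@ey).round(1),'tool y deg',np.degrees(np.arctan2(R[1,1],R[0,1])).round(2),'tilt',R[2].round(3),'F',s['force'].round(1))
if __name__=='__main__': rep()
E
python3 rep.py
python3 - <<'E'
from h import *
v=snap('wrist'); save(v,'pics/w1.png')
E
```

```text
time: 0.82
position: [482.8, -54.2, 205.3]
tcp_rot: [-2.221, -2.222, 0.0]
force: [-0.5, 0.5, -0.1]
gripper_width: 0.999
grasp_force: 0.0
time: 1.45
position: [483.8, -53.9, 205.3]
tcp_rot: [-1.566, -2.723, 0.0]
force: [-0.4, 0.0, 0.6]
gripper_width: 1.003
grasp_force: 0.0
time: 2.08
position: [483.9, -54.0, 205.3]
tcp_rot: [-0.808, -3.036, -0.0]
force: [-0.4, 0.8, -0.5]
gripper_width: 0.999
grasp_force: 0.0
time: 2.7
position: [482.7, -53.5, 131.9]
tcp_rot: [-0.199, -3.132, -0.002]
force: [-0.7, 0.9, -0.2]
gripper_width: 0.998
grasp_force: 0.0
t 2.7 tcp [482.7 -53.5 131.9] stopframe -189.9 -140.9 tool y deg 82.74 tilt [ 0.004  0.001 -1.   ] F [-0.7  0.9 -0.2]
```

View pics/w1.png

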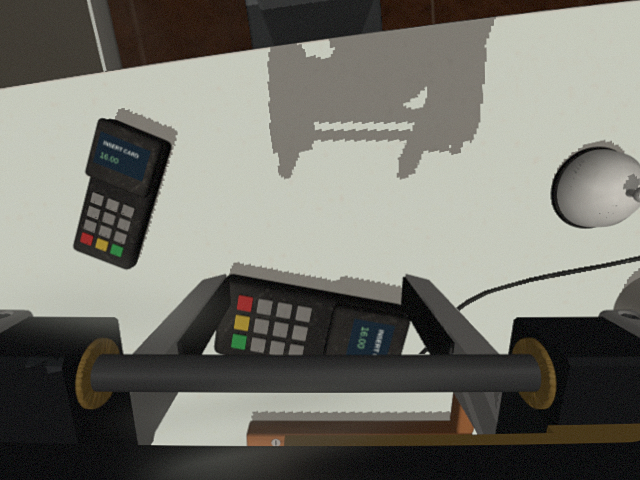

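The wrist view shows the terminal ahead (about 220–405, 275–355), with the rail beyond it at row 430. The ground below the fingers is clear, so I'll descend.

```bash
python3 -m crank '0 0 0.75 0;0 0 0.75 0;0 0 0.75 0;0 0 0.75 0;0 0 0 0'; python3 rep.py
python3 -m crank '-0.1 0 0 0;-0.1 0 0 0;-0.1 0 0 0;-0.1 0 0 0;-0.1 0 0 0'; python3 rep.py
python3 -m crank '-0.1 0 0 0;-0.1 0 0 0;-0.1 0 0 0;-0.1 0 0 0;-0.1 0 0 0'; python3 rep.py
```

```text
time: 3.38
position: [483.0, -53.6, 12.6]
tcp_rot: [-0.199, -3.132, -0.001]
force: [1.1, 0.0, 0.3]
gripper_width: 0.998
grasp_force: 0.0
t 3.375 tcp [483.  -53.6  12.6] stopframe -189.6 -141.0 tool y deg 82.74 tilt [ 0.003  0.001 -1.   ] F [1.1 0.  0.3]
time: 4.0
position: [504.2, -56.6, 13.6]
tcp_rot: [0.197, 3.135, -0.0]
force: [-0.8, -0.1, 1.0]
gripper_width: 0.998
grasp_force: 0.0
t 4.0 tcp [504.2 -56.6  13.6] stopframe -168.2 -141.2 tool y deg 82.8 tilt [-0. -0. -1.] F [-0.8 -0.1  1. ]
time: 4.62
position: [523.9, -59.0, 13.3]
tcp_rot: [-0.197, -3.135, -0.0]
force: [-1.5, -0.6, -0.6]
gripper_width: 0.995
grasp_force: 0.7
t 4.625 tcp [523.9 -59.   13.3] stopframe -148.3 -141.1 tool y deg 82.8 tilt [ 0.  0. -1.] F [-1.5 -0.6 -0.6]
```

```bash
python3 -m crank '-0.1 0 0 0;-0.1 0 0 0;-0.1 0 0 0;-0.1 0 0 0;-0.1 0 0 0' | grep force; python3 -m crank '-0.1 0 0 0;-0.1 0 0 0;-0.1 0 0 0;-0.1 0 0 0;-0.1 0 0 0' | grep force; python3 rep.py
cat > look.py <<'E'
import sys
from meas import *
from rep import *
T={}
for n in ['scene','side']:
    v=snap(n); P=cloud(v); save(v,f'pics/{n}_{sys.argv[1]}.png')
    # dark top pixels of the terminal, in the stop frame
    D=P[...,:2]-C; X=D@ex; Y=D@ey; h=cv2.cvtColor(v['p'],cv2.COLOR_RGB2HSV)
    k=(X>-185)&(X<12)&(Y>-270)&(Y<3)&(P[...,2]>15)&(P[...,2]<42)
    wood=(h[...,0]<18)&(h[...,1]>110)
    k&=~wood; l=comp(k,np.argwhere(k).mean(0)[::-1])
    r=cv2.minAreaRect(np.c_[X[l],Y[l]].astype(np.float32)); print(n,l.sum(),'c',np.round(r[0],1),'size',np.round(r[1],1),'ang',round(r[2],2))
E
python3 look.py a
```

```text
force: [-4.5, 0.9, 2.6]
grasp_force: 2.0
force: [-3.5, 0.4, 1.2]
grasp_force: 1.7
t 5.875 tcp [563.7 -64.1  13.4] stopframe -108.2 -141.0 tool y deg 82.79 tilt [-0.  0. -1.] F [-3.5  0.4  1.2]
scene 1093 c [ -75.6 -136.7] size [ 94.5 168.7] ang 0.48
side 996 c [ -82.4 -140.4] size [ 80.1 171. ] ang 3.68
```

View pics/side_a.png

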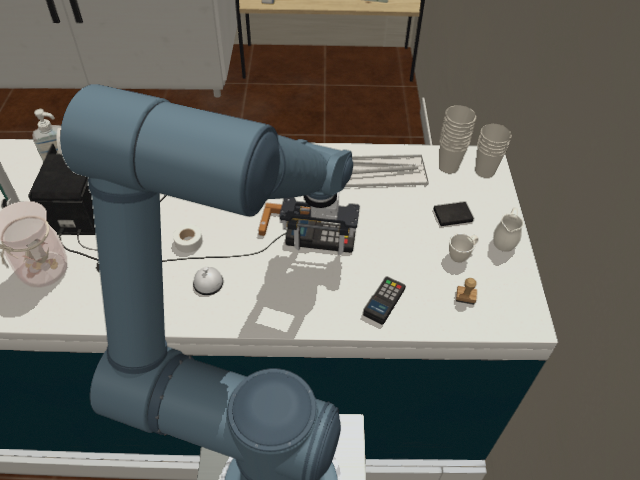

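The side view shows the terminal (about 320,233) squared up by both fingers and nearing the rail. I'll continue until the rail resists.

```bash
python3 -m crank '-0.1 0 0 0;-0.1 0 0 0;-0.1 0 0 0;-0.1 0 0 0' | egrep 'pos|force'; python3 -m crank '-0.05 0 0 0;-0.05 0 0 0' | egrep 'pos|force'; python3 -m crank '-0.04 0 0 0;-0.04 0 0 0' | egrep 'pos|force';python3 rep.py
```

```text
position: [579.4, -66.1, 13.5]
force: [-4.3, 1.3, 2.9]
grasp_force: 2.1
position: [583.2, -66.5, 13.5]
force: [-4.9, 0.3, 3.3]
grasp_force: 2.3
position: [586.4, -66.9, 13.5]
force: [-4.4, -0.5, 3.1]
grasp_force: 2.3
t 6.975 tcp [586.4 -66.9  13.5] stopframe -85.3 -141.0 tool y deg 82.8 tilt [ 0.  0. -1.] F [-4.4 -0.5  3.1]
```

```bash
for i in 1; do python3 -m crank '-0.04 0 0 0;-0.04 0 0 0' | egrep 'pos|force'; python3 -m crank '-0.04 0 0 0' | egrep 'pos|force';python3 -m crank '-0.04 0 0 0' | egrep 'pos|force'; done
```

```text
position: [589.7, -67.3, 13.5]
force: [-4.1, 1.2, 3.3]
grasp_force: 2.3
position: [591.2, -67.5, 13.5]
force: [-4.5, 0.2, 3.8]
grasp_force: 2.3
position: [591.7, -67.6, 13.4]
force: [-11.6, 0.5, 10.6]
grasp_force: 5.9
```

```bash
python3 -m crank '-0.04 0 0 0;0 0 0 0' | egrep 'pos|force'; python3 rep.py; python3 -m crank '0.2 0 0 0;0.4 0 0 0;0.4 0 -0.7 0;0 0 -0.9 0;0 0 -0.9 0' | egrep 'pos|force'; python3 rep.py; python3 look.py b
python3 - <<'E'
from h import *
v=snap('wrist'); save(v,'pics/w2.png')
E
```

```text
position: [591.7, -67.5, 13.4]
force: [-15.8, 1.8, 12.5]
grasp_force: 7.4
t 7.725 tcp [591.7 -67.5  13.4] stopframe -80.0 -140.9 tool y deg 82.81 tilt [ 0.008  0.    -1.   ] F [-15.8   1.8  12.5]
position: [555.5, -63.1, 114.7]
force: [0.5, 0.8, 0.2]
grasp_force: 0.0
t 8.35 tcp [555.5 -63.1 114.7] stopframe -116.4 -141.1 tool y deg 82.78 tilt [-0.003 -0.    -1.   ] F [0.5 0.8 0.2]
scene 1226 c [ -34.  -137.9] size [171.1  90.2] ang 88.85
side 1491 c [ -34.  -138.9] size [169.5  80.6] ang 89.36
```

View pics/w2.png

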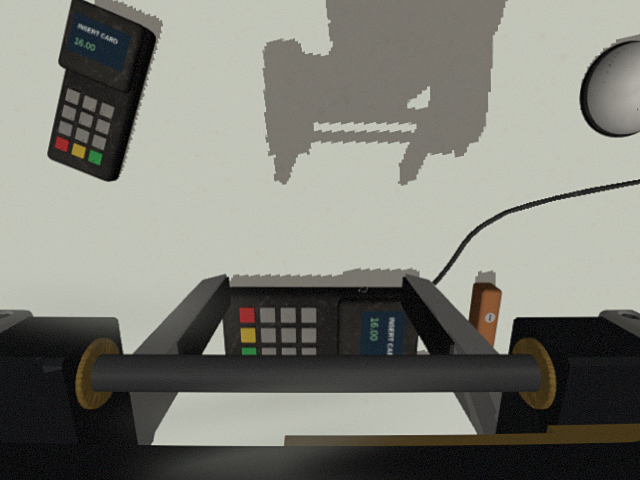

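The wrist view shows the terminal level with the rail (near edge straight at row 285), and the lip at right (485,310) with a gap. I'll turn a quarter and go to the right end.

```bash
python3 -m crank '0 0 0 1;0 0 0 1;0 0 0 1;0 0 0 1;0 0 0 1' 30 | grep pos
python3 -m crank '0 0 0 1;0 0 0 1;0 0 0 1;0 0 0 1;0 0 0 1' | grep pos
python3 -m crank '0 0 0 1;0 0 0 1;0 0 0 1;0 0 0 1;0 0 0 1' | grep pos
python3 -m crank '-0.7 0.5 0 0;-0.7 0.5 0 0;-0.7 0.5 0 0;-0.7 0.46 0 0;0 0 0 0' | grep pos; python3 rep.py
```

```text
position: [554.1, -62.7, 111.5]
position: [554.1, -62.7, 111.4]
position: [554.1, -62.7, 111.5]
position: [618.4, -185.4, 111.5]
t 11.0 tcp [ 618.4 -185.4  111.5] stopframe -38.4 -254.4 tool y deg -7.34 tilt [ 0.    -0.001 -1.   ] F [0.4 0.4 0.3]
```

```bash
python3 -m crank '0 0 0.8 0;0 0 0.8 0;0 0 0.6 0;0 0 0.25 0;0 0 0 0' | egrep 'pos|force|width'; python3 -m crank '0.1 0 0 0;0.1 0 0 0;0.1 0 0 0;0.1 0 0 0;0.1 0 0 0'| egrep 'pos|force'; python3 -m crank '0.1 0 0 0;0.1 0 0 0;0.1 0 0 0;0.1 0 0 0;0.1 0 0 0'| egrep 'pos|force'; python3 rep.py
```

```text
position: [617.7, -183.0, 14.5]
force: [0.1, 0.2, 0.2]
gripper_width: 0.32
grasp_force: 0.0
position: [621.0, -163.9, 15.6]
force: [-0.5, -2.2, 0.4]
grasp_force: 1.4
position: [623.5, -144.1, 15.5]
force: [-1.3, -4.1, 1.1]
grasp_force: 1.8
t 12.875 tcp [ 623.5 -144.1   15.5] stopframe -38.7 -212.7 tool y deg -7.2 tilt [-0.  0. -1.] F [-1.3 -4.1  1.1]
```

```bash
python3 -m crank '0.1 0 0 0;0.1 0 0 0;0.1 0 0 0;0.1 0 0 0;0.1 0 0 0'| egrep 'pos|force'; python3 -m crank '0.1 0 0 0;0.1 0 0 0'| egrep 'pos|force'; python3 -m crank '0.04 0 0 0;0.04 0 0 0'| egrep 'pos|force'; python3 rep.py
```

```text
position: [626.1, -124.1, 15.6]
force: [-0.3, -3.1, 1.2]
grasp_force: 1.7
position: [627.1, -116.2, 15.6]
force: [-0.6, -3.6, 0.7]
grasp_force: 1.8
position: [627.4, -113.2, 15.5]
force: [-0.6, -3.8, 1.3]
grasp_force: 1.9
t 14.0 tcp [ 627.4 -113.2   15.5] stopframe -38.7 -181.7 tool y deg -7.2 tilt [-0.  0. -1.] F [-0.6 -3.8  1.3]
```

```bash
for i in 1; do python3 -m crank '0.04 0 0 0;0.04 0 0 0' | egrep 'pos|force'; python3 -m crank '0.04 0 0 0' | egrep 'pos|force';python3 -m crank '0.04 0 0 0' | egrep 'pos|force';python3 -m crank '0.04 0 0 0' | egrep 'pos|force'; done; python3 rep.py
```

```text
position: [627.6, -111.3, 15.6]
force: [-2.3, -11.5, 1.1]
grasp_force: 5.3
position: [627.6, -111.2, 15.6]
force: [-3.3, -15.0, 1.5]
grasp_force: 7.7
position: [627.5, -111.1, 15.6]
force: [-5.0, -20.5, 0.8]
grasp_force: 10.1
position: [627.4, -110.9, 15.7]
force: [-6.5, -23.9, 1.6]
grasp_force: 12.5
t 14.625 tcp [ 627.4 -110.9   15.7] stopframe -39.0 -179.4 tool y deg -7.1 tilt [-0.01  -0.001 -1.   ] F [ -6.5 -23.9   1.6]
```

The lip was felt at TCP y of -179 mm (expected -178). I'll back off and check.

```bash
python3 -m crank '-0.2 0 0 0;-0.4 0 0 0;-0.4 0 -0.6 0;-0.5 0 -0.9 0;-0.5 0 -0.9 0' | egrep 'pos|force'; python3 -m crank '-0.9 0 -0.3 0;-0.9 0 0 0;-0.9 0 0 0' | grep pos; python3 look.py c
python3 - <<'E'
import cv2
a=cv2.imread('pics/side_c.png')[180:280,230:400]; b=cv2.imread('pics/scene_c.png')[205:305,220:390]
cv2.imwrite('pics/crop_c.png',cv2.vconcat([cv2.resize(x,None,fx=3,fy=3,interpolation=2)[:300] for x in (a,b)]))
E
```

```text
position: [617.7, -184.7, 111.8]
force: [-0.2, 0.9, 0.4]
grasp_force: 0.0
position: [604.5, -292.5, 123.3]
scene 1311 c [-35.1 -85.2] size [173.6  87.3] ang 87.58
side 1606 c [-35.1 -86.2] size [ 80.1 168. ] ang 0.87
```

View pics/crop_c.png

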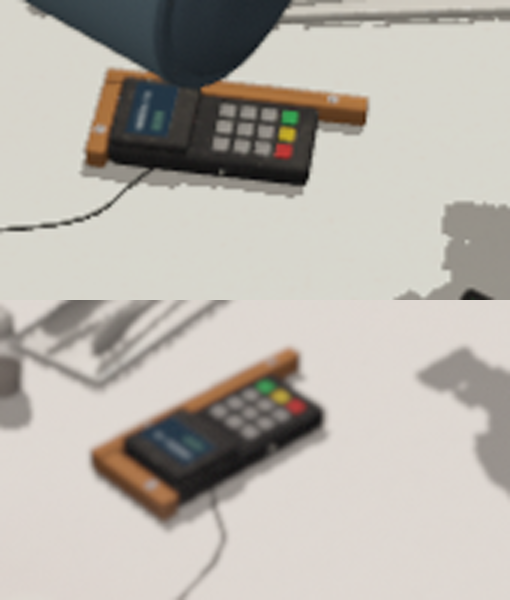

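The crops show the terminal in the corner, against both lip and rail. To remove any small skew, I'll make one two-finger squaring press on the near side.

```bash
python3 -m crank '0.9 -0.44 0 0;0.9 -0.44 0 0;0.9 -0.44 0 0;0.9 -0.44 0 0;0.9 -0.44 0 0' 94 | grep pos
python3 -m crank '0.9 0 0 0;0.9 0 0 0;0.5 0 0 0;0 0 0 -1;0 0 0 -1' | grep pos
python3 -m crank '0 0 0 -1;0 0 0 -1;0 0 0 -1;0 0 0 -1;0 0 0 -1' | grep pos
python3 -m crank '0 0 0 -1;0 0 0 -1;0 0 0 -1;0 0 0 -1;0 0 0 -1' | grep pos
python3 -m crank '0 0 0 -1;0 0 0 -1;0 0 0 -1;0 0 0 0' | grep pos; python3 rep.py
```

```text
position: [539.1, -99.8, 123.0]
position: [551.3, -10.2, 123.2]
position: [551.3, -10.7, 123.2]
position: [551.4, -10.7, 123.2]
position: [551.4, -10.8, 123.2]
t 18.725 tcp [551.4 -10.8 123.2] stopframe -127.2 -89.7 tool y deg 82.72 tilt [ 0.001  0.    -1.   ] F [-0.3  0.4  0.4]
```

Near side is at TCP x ≈ -80. I'll descend 110 mm, advance 40 mm, then creep.

```bash
python3 -m crank '0 0 0.8 0;0 0 0.8 0;0 0 0.8 0;0 0 0.35 0;0 0 0 0' | egrep 'pos|force'; python3 -m crank '-0.25 0 0 0;-0.25 0 0 0;-0.2 0 0 0;-0.2 0 0 0;-0.1 0 0 0'| egrep 'pos|force'; python3 -m crank '-0.04 0 0 0;-0.04 0 0 0;-0.04 0 0 0' | egrep 'pos|force'; python3 rep.py
```

```text
position: [551.0, -10.8, 12.8]
force: [-0.1, 0.5, -0.2]
grasp_force: 0.0
position: [591.8, -16.0, 13.5]
force: [-0.0, 0.6, -0.3]
grasp_force: 0.0
position: [595.9, -16.5, 13.4]
force: [-0.5, -0.6, -0.6]
grasp_force: 0.0
t 20.35 tcp [595.9 -16.5  13.4] stopframe -82.3 -89.7 tool y deg 82.8 tilt [ 0.  0. -1.] F [-0.5 -0.6 -0.6]
```

```bash
for i in 1; do python3 -m crank '-0.04 0 0 0;-0.04 0 0 0' | egrep 'pos|force'; python3 -m crank '-0.04 0 0 0' | egrep 'pos|force';python3 -m crank '-0.04 0 0 0;0 0 0 0' | egrep 'pos|force'; done; python3 rep.py
```

```text
position: [598.0, -16.9, 13.3]
force: [-6.8, -0.1, 4.7]
grasp_force: 2.9
position: [598.2, -16.9, 13.2]
force: [-12.0, -0.0, 10.7]
grasp_force: 6.2
position: [598.3, -16.8, 13.0]
force: [-14.6, 0.6, 12.2]
grasp_force: 7.3
t 20.975 tcp [598.3 -16.8  13. ] stopframe -79.9 -89.8 tool y deg 82.83 tilt [ 0.011 -0.    -1.   ] F [-14.6   0.6  12.2]
```

```bash
python3 -m crank '0.2 0 0 0;0.4 0 0 0;0.4 0 -0.6 0;0.5 0 -0.9 0;0.5 0 -0.9 0' | grep force; python3 -m crank '0.9 0 -0.5 0;0.9 0 0 0;0 0 0 0' | grep pos; python3 look.py d
python3 - <<'E'
from h import *
v=snap('scene'); 
a=cv2.imread('pics/side_d.png')[180:280,230:400]; b=cv2.imread('pics/scene_d.png')[205:305,220:390]
cv2.imwrite('pics/crop_d.png',cv2.vconcat([cv2.resize(x,None,fx=3,fy=3,interpolation=2) for x in (a,b)]))
for n in ['scene','side']:
    v=snap(n);P=cloud(v);p0=np.load(n+'0.npz')['P']
    for nm,c,ra in [('bell',(463,195),50),('roll',(590,260),50),('cup',(560,-415),60),('stamp',(437,-405),45),('ink',(697,-412),65)]:
        f=lambda Q:np.median(Q[(np.hypot(Q[...,0]-c[0],Q[...,1]-c[1])<ra)&(Q[...,2]>8)&(Q[...,2]<80)],0).round(0)
        print(n,nm,f(p0),f(P))
E
```

```text
force: [-0.7, -0.6, 0.6]
grasp_force: 0.0
position: [450.2, 2.1, 129.3]
scene 1327 c [-33.4 -84.2] size [173.5  88.3] ang 89.41
side 183 c [-54.8 -54.4] size [ 28.4 109.7] ang 12.11
scene bell [456. 206.  30.] [455. 206.  30.]
scene roll [585. 264.  29.] [585. 264.  29.]
scene cup [ 556. -397.   40.] [ 556. -398.   40.]
scene stamp [ 430. -399.   22.] [ 431. -400.   22.]
scene ink [ 694. -406.   14.] [nan nan nan]
side bell [456. 190.  30.] [458. 173.  25.]
side roll [586. 258.  28.] [nan nan nan]
side cup [ 574. -411.   39.] [ 574. -411.   39.]
side stamp [ 433. -404.   22.] [ 433. -404.   22.]
side ink [ 698. -413.   15.] [ 696. -412.   15.]
  return _methods._mean(a, axis=axis, dtype=dtype,
  ret = um.true_divide(
```

View pics/crop_d.png

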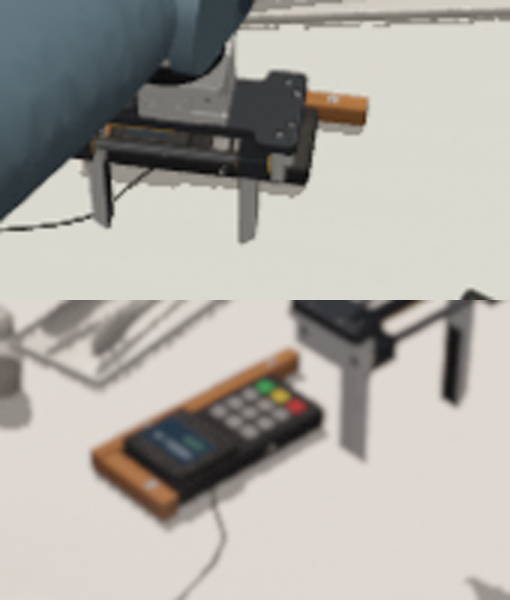

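The scene crop shows the terminal flush in the corner, along the rail and against the lip. Every bystander visible in either view is unmoved, and the missing readings are views the arm blocks. I'm handing it in.

```bash
python3 -c "
from workcell import robot
print(robot.job_done())"
```

```text
the job is handed in; nothing more can be done
None
```

The terminal is parked in the corner of the stop: flush along the rail and up against the lip, both felt as contact and seen in the scene camera. The bystanders show no movement, and the job is handed in; no verdict was returned.

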